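# Hold a spread snap ring down at the groove of a centrifuge axle

## Robot

A 6-joint arm with a two-finger parallel gripper is mounted at the origin on the work surface. World frame = base frame: x ahead of the robot, y to its left, z up, the work surface at z = 0. Lengths are in m, angles in rad, forces in N, time in s.
With the tool pointing down it reaches from about 0.425 to 0.95 m from the base axis. Payload 3.5 kg.
Tool frame: the origin (TCP) lies on the centre line of the jaws, within the pads' length; the fingertips stand 19 mm ahead of it and the grasp point (between the pads) is the TCP; z points along the fingers, y is the line along which they close (so a half turn about z gives the same grasp; the last joint's range is limited). The gripper opens to 85 mm and grips with 20 to 120 N. Pads are 22 mm wide; open, the fingers measure 114 mm over their backs; the gripper's body (76 mm by 85 mm) begins 54 mm behind the grasp point. The pads swing forward as they close: fully open they stand 13 mm farther back than shut.
Start: joints at [1.001, 0.286, 1.577, -0, 1.279, -0.15], TCP at [0.275, 0.616, 0.25] pointing down, gripper open.
Joint ranges: [-2.77, 2.77], [-0.9, 2.22], [0.21, 2.48], [-1.53, 4.67], [0.24, 2.81], [-2.84, 2.84]. Speed limits (rad/s): [2.79, 2.79, 3.14, 3.14, 3.14, 3.14].

## Interface

Orientations are given as a unit quaternion [x, y, z, w].
In Python, from plant import status, cams, ctrl gives the robot as it stands.
- The arm moves only by the shell command python3 -m inch 'ROWS' [FORCE]. ROWS is JSON, a list of rows, each a list of 3 entries, a list of its own where there are three numbers: the opening, from -1 (shut) to 1 (fully open), then the shift along the tool's x, y, z in cm, then the turn about the tool's z in rad. In form: [[jaw, [dx, dy, dz], twist], ...]. A call has 1 to 20 rows; each row is the pose to reach, as a shift and turn from the pose commanded when the call began, along the tool's axes at that moment; what a row does not reach only later rows make up. A row lasts 1/10 s, in which the tool goes at most 50 mm and 8.59 degrees, less where a joint would pass 70% of its speed; a pose out of reach is approached as far as the arm can. A call with a gripper value outside its range is refused whole. The fingers move at their own pace and stop on an object; FORCE is the grip in N (left out, the last holds). Time passes only in rows, so rows that repeat a pose let the fingers close. It gives the time, the measured TCP pose, the force and the opening at its end, in the units of the state.
- status.get_state(): the state, without advancing time (a new reading comes with each control period).
- cams.read_camera(name): name is "scene" or "side" or "wrist"; returns the picture (480x640x3 uint8, blue, green, red); there is no depth.
- cams.calibration(name): a dict with "camera_matrix" (3x3 intrinsics, pixels), "cam_to_world" (4x4, takes a point from camera to world coordinates); the wrist camera has in their place "mount" (4x4, takes a point from camera to tool coordinates, whose origin is the TCP and whose axes are the flange's). Camera axes: x right, y down, z forward; pixel columns grow to the right and rows downward; lengths in m; the calibration is good to about 2 mm. The wrist camera is an equidistant fisheye: a pixel r from the principal point sees the ray r / f radians off the axis. A picture is of the moment at which its call begins: read the wrist's pose just before it. calibration takes no time and is no camera call.
- ctrl.sign_off(): hands the job in, once; it reports no verdict.
The state is a dict: "time": time; "qpos": joint angles; "dq": joint speeds; "joint_efforts": joint torques, N m; "eef_pos": TCP position; "tcp_rot": TCP orientation; "contact_force": force on the tool from outside, world axes, zero at the start; "wrist_torque": the same for the moment, N m; "opening": opening from 0.0 (shut) to 1.0 (fully open).
Only numpy, scipy, OpenCV 4.12 (cv2) and the standard library are available. Lean on these libraries where they do the work, as an engineer would, in place of code of your own. Each camera call takes 0.05 s, during which the arm holds its last target. There are 200 camera calls.

## Task

A bench centrifuge's drive unit stands on the lab bench with its axle stub up. Take the snap-ring pliers from their rest by the handles, squeeze the handles fully so that the ring on their tips is spread, pass the spread ring over the axle stub and slide it down, upright, until you feel it come to rest on the stop washer beside the groove (shims make its height different every time). Finish while still holding: keep the handles squeezed, the ring spread and lightly pressed on the stop washer, and do not disturb the other things on the bench.

Things in the scene. Friction and masses are not known exactly. Their poses are not given: they have to be found in the camera images.
- pliers: Loose steel snap-ring pliers, 0.21 to 0.29 kg, 142 mm high, standing upright in the rest, tips and ring down, black handles up. Origin: centre line, at the height of the ring's underside; z up, y the squeezing direction. Two uncrossed levers turn on a pin 58 mm above the origin: squeezing the handles along y drives the tips and the two ring halves apart along y; a spring closes them again.
- ring_center (a point): Centre of the steel snap ring on its underside (= origin of the pliers). Ring 4 mm thick, fixed on the tips; fully spread a circle of 29 mm inner, 39 mm outer diameter; released its opening is only 21 mm along y, too small for the axle. The bent jaws rise at its -x side, 16 to 24 mm from the centre; the space over its middle is free up to 38 mm above the underside.
- handles (a point): Point midway between the handles, 122 mm above the ring's underside, where to grip. Handles: two upright black flat paddles, 20 mm wide in x, from 98 to 142 mm above the underside; over their outer faces 49 mm released (52 at the top), 40 mm at the hard stop, where these faces are parallel. Spring: 3.5 N per handle at first, 11 N at the stop; grip harder, e.g. 20 to 60 N, to hold them on the stop.
- jaw_left (a joint): spread of the pliers: angle of one lever, 0 released, 0.069 rad fully squeezed (hard stop); the other lever mirrors it
- rest: Fixed rest: steel base plate 90 x 110 mm, two upright grey cheeks 70 mm high (76 with lips), 54 mm apart in y, 44 mm long in x. The pliers' two wings (48 to 53 mm over the ring's underside, 30 mm in x, out to 38 mm either side in y) lie on the cheeks; the ring hangs free between, 22 mm above the bench. Origin under its centre. Lift the pliers straight up, 60 mm to clear the ring.
- drive: Fixed drive unit: round aluminium motor housing, 112 mm flange diameter, 48 mm high, small black connector box at its side; steel axle stub in its centre. Origin on the bench on the axle's axis.
- axle_tip (a point): centre of the top face of the axle stub, 94 mm above the bench; the stub is vertical, 24 mm in diameter, its top 5 mm tapering to 16 mm
- seat: Fixed dark bearing seat, 60 mm diameter, round the axle. Origin on the axis 48 mm above the bench. It carries the steel stop washer (48 mm diameter, solid, does not give) whose upper face lies 20 to 32 mm below the axle's tip, differing with hidden shims; the groove, a dark band on the axle, is just above that face. Only touch tells the exact height.
- dish: Bystander, to be left alone: small white ceramic dish, 64 mm wide, 22 mm high; origin at the centre of its underside.
- reagent: Bystander, to be left alone: amber bottle, 64 mm wide, 150 mm high; origin at the centre of its underside.
- jar: Bystander, to be left alone: white jar, 60 mm wide, 90 mm high; origin at the centre of its underside.
- beaker: Bystander, to be left alone: clear beaker, 72 mm wide, 90 mm high; origin at the centre of its underside.
- tip_box: Bystander, to be left alone: blue pipette-tip box, 125 x 85 x 62 mm; origin at the centre of its underside.
- wrench: Bystander, to be left alone: open-ended wrench lying on the bench, 150 mm long; origin at the centre of its underside.
- screwdriver: Bystander, to be left alone: screwdriver lying on the bench, 170 mm long; origin at the centre of its underside.

How it is judged:
On the way, in this order (a step that is already met when the one before it is completed fails the run):
1. the pliers are held up clear of their rest with the ring spread (contact force between the fingers and pliers above 2 N and value of joint jaw_left above 0.055 rad and height (world z) of ring_center above 0.08 m and contact force between pliers and rest below 0.1 N), for 0.2 s.
2. the spread ring is round the axle stub, below its tip (contact force between the fingers and pliers above 2 N and value of joint jaw_left above 0.055 rad and horizontal distance between ring_center and axle_tip below 0.005 m and z of ring_center in the frame of axle_tip below -0.006 m), for 0.1 s.
At the end, for the whole second after the job is handed in: The fingers still hold the pliers; the ring is spread (lever angle above 0.055 rad), round the axle (centre within 5 mm of the axis), at least 17 mm below the axle's tip, upright within 0.12 rad, still, and pressed on the stop washer with 0.8 to 25 N (contact force between the fingers and pliers above 2 N and value of joint jaw_left above 0.055 rad and horizontal distance between ring_center and axle_tip below 0.005 m and z of ring_center in the frame of axle_tip below -0.017 m and angle between pliers's own z axis and vertical below 0.12 rad and contact force between pliers and seat between 0.8 and 25 N and linear speed of pliers below 0.02 m/s); the arm keeps its last pose, push and grip.
It fails at once if a bystander was shifted by more than 20 mm (distance of any of dish, reagent, jar, beaker, tip_box, screwdriver, wrench from where it was at the start of the episode above 0.02 m).
It also fails if it takes over 40 s, if anything falls off the work surface, if the arm or the gripper's body presses on something with over 40 N, if the wrist force passes 120 N, or if a joint passes its speed limit or range.

## Working session

There is one attempt and no reset: what is moved stays moved. The work goes in short steps, Python scripts to look and compute and a shell command to move; the robot and the scene stay as the last step left them, time stands still between calls to the robot, and variables do not carry over. Pictures are saved under pics/ and viewed, on a budget of 10 in all, crops included, one or two more only if the job needs it, and the job is handed in when it is done.

```bash
ls; mkdir -p pics
python3 - <<'E'
from plant import status,cams
import cv2,numpy as np
s=status.get_state(); print(s)
for n in("scene","side","wrist"):
    cv2.imwrite(f"pics/{n}0.png",cams.read_camera(n)); c=cams.calibration(n)
    for k,v in c.items(): print(n,k,np.round(v,4).tolist() if not isinstance(v,str) else v)
E
```

```text
pics
{'time': 0.0, 'qpos': array([ 1.00100898e+00,  2.87154599e-01,  1.57820353e+00, -1.50422348e-05,
        1.27858595e+00, -1.49997107e-01]), 'dq': array([-2.58461552e-04, -6.86742963e-04, -4.27711842e-05,  3.51791603e-04,
        4.48601889e-04,  1.93651323e-03]), 'joint_efforts': array([-5.13426003e-04, -4.05972290e+01, -2.92627001e+01, -1.51350309e-04,
        5.64822141e-03,  5.15706411e-07]), 'eef_pos': array([0.27474443, 0.61587535, 0.24894014]), 'tcp_rot': array([ 2.08355052e-01,  9.78052550e-01, -1.10292486e-03, -4.07315798e-04]), 'contact_force': array([0.70267692, 0.03311187, 0.85966895]), 'wrist_torque': array([-0.01883472, -0.02156626, -0.01587798]), 'opening': 0.998898386266772}
scene camera_matrix [[600.821, 0.0, 311.35], [0.0, 600.821, 233.8064], [0.0, 0.0, 1.0]]
scene cam_to_world [[-0.4964, 0.661, -0.5627, 1.2474], [0.8681, 0.3746, -0.3258, 0.2607], [-0.0045, -0.6502, -0.7598, 0.9657], [0.0, 0.0, 0.0, 1.0]]
side camera_matrix [[517.3193, 0.0, 324.2007], [0.0, 517.3193, 236.0459], [0.0, 0.0, 1.0]]
side cam_to_world [[0.8679, -0.3569, 0.3454, 0.2443], [-0.4966, -0.607, 0.6204, -0.7181], [-0.0118, -0.71, -0.7041, 0.8636], [0.0, 0.0, 0.0, 1.0]]
wrist camera_matrix [[371.6483, 0.0, 311.4953], [0.0, 371.6483, 239.6337], [0.0, 0.0, 1.0]]
wrist mount [[0.0004, -0.9482, -0.3176, 0.0809], [1.0, 0.0006, -0.0003, 0.0002], [0.0005, -0.3176, 0.9482, -0.1236], [0.0, 0.0, 0.0, 1.0]]
```

View pics/scene0.png

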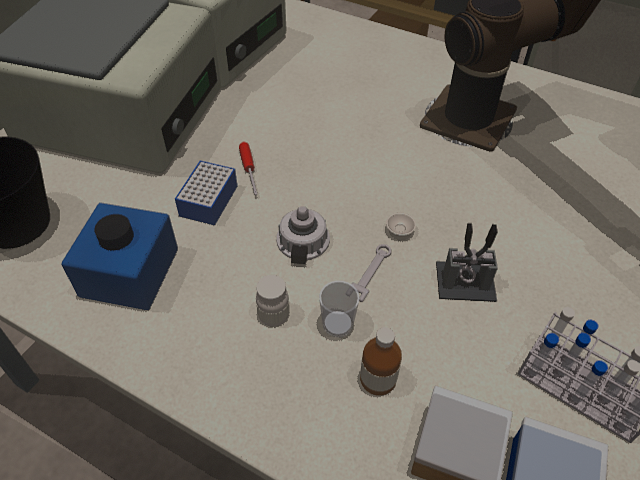

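View pics/side0.png

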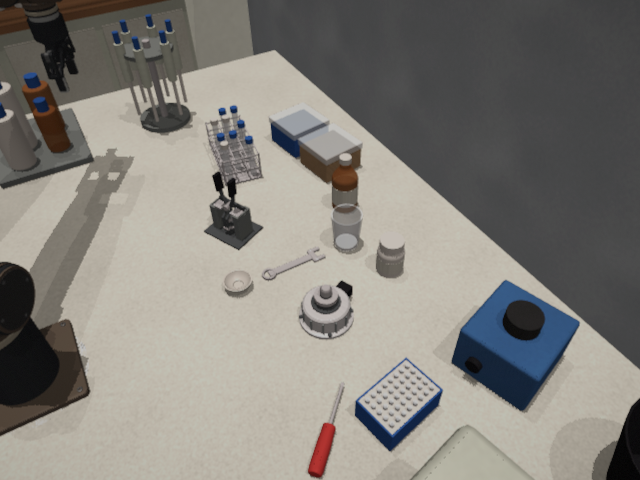

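The pliers in their rest are at scene (467,265) and side (233,215). The axle is at scene (303,212) and side (326,290). I'll make zoomed crops and rough triangulations.

```bash
cat > h.py <<'E'
import numpy as np,cv2
from plant import status,cams
from scipy.spatial.transform import Rotation as R
def ray(n,p,st=None):
    c=cams.calibration(n);K=np.array(c["camera_matrix"])
    u=(np.array(p,float)-K[:2,2])/K[0,0]
    if n=="wrist":
        r=np.hypot(*u);d=np.array([*(u/r*np.sin(r)),np.cos(r)]) if r>0 else np.array([0,0,1.])
        T=np.eye(4);T[:3,:3]=R.from_quat(st["tcp_rot"]).as_matrix();T[:3,3]=st["eef_pos"];M=T@np.array(c["mount"])
    else: d=np.array([*u,1]);M=np.array(c["cam_to_world"])
    d=M[:3,:3]@d;return M[:3,3],d/np.linalg.norm(d)
def plane(n,p,z,st=None):
    o,d=ray(n,p,st);return o+d*(z-o[2])/d[2]
def tri(*rs):
    A=sum(np.eye(3)-np.outer(d,d) for o,d in rs);b=sum((np.eye(3)-np.outer(d,d))@o for o,d in rs)
    x=np.linalg.solve(A,b);return x,[np.linalg.norm(np.cross(x-o,d)) for o,d in rs]
E
python3 - <<'E'
from h import *
print(tri(ray("scene",(303,211)),ray("side",(326,289))))
print(plane("scene",(303,211),.094),plane("side",(326,289),.094))
for a,b in [((469,228),(217,180)),((493,228),(232,183)),((469,228),(232,183)),((493,228),(217,180))]: print(tri(ray("scene",a),ray("side",b)))
a=cv2.imread("pics/scene0.png");b=cv2.imread("pics/side0.png")
f=lambda i,x,y,w:cv2.resize(i[y:y+w,x:x+w],(400,400),interpolation=cv2.INTER_CUBIC)
cv2.imwrite("pics/crop.png",np.vstack([np.hstack([f(a,425,215,80),f(a,270,190,80)])[:, :],np.hstack([f(b,195,165,80),f(b,290,270,80)])])[:, :])
i=cv2.imread("pics/crop.png");cv2.imwrite("pics/crop.png",cv2.resize(i,(600,600)))
E
```

```text
(array([ 0.55488089, -0.16078711,  0.08756981]), [np.float64(0.0015961178919348192), np.float64(0.0015961178919347578)])
[ 0.5585859  -0.15677241  0.094     ] [ 0.55326405 -0.16674156  0.094     ]
(array([0.48199092, 0.15862179, 0.15615628]), [np.float64(0.013727636939127366), np.float64(0.013727636939127347)])
(array([0.49339115, 0.17785869, 0.15201258]), [np.float64(0.019202134216173162), np.float64(0.019202134216173145)])
(array([0.49912036, 0.15085637, 0.15619375]), [np.float64(0.0016349345585101747), np.float64(0.0016349345585101303)])
(array([0.47555788, 0.18648457, 0.15108177]), [np.float64(0.003723075766126486), np.float64(0.003723075766126451)])
```

View pics/crop.png

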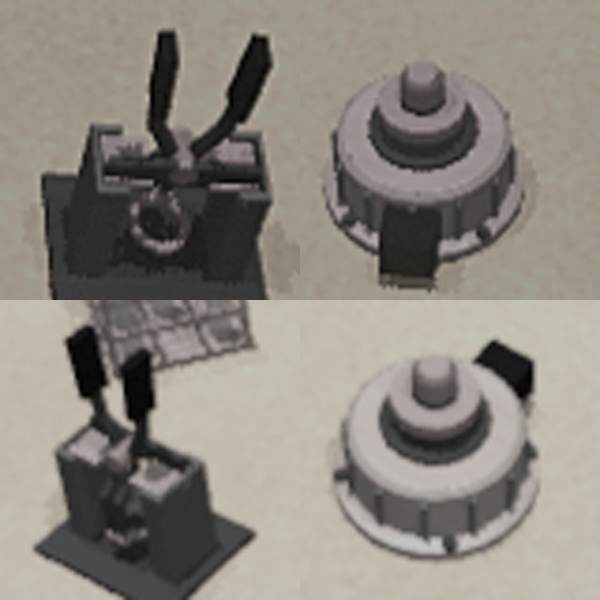

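The crops show the black paddle tops clearly, with the pliers' y direction about (-0.55, 0.83) in world. The ring's free side faces the scene camera. Next I'll check the clearance along the path.

Run:
```python
from h import *
for n,p in dict(carousel=(165,118),rackL=(208,125),rackR=(245,180),rackback=(210,125),bott=(55,150),bott2=(30,120),reag=(345,208),beaker=(345,248),jar=(390,272),base_rest=(233,230),dish=(238,290)).items(): print(n,plane("side",p,0).round(3))
print(plane("side",(150,20),.3))
print(plane("scene",(467,280),0),plane("scene",(303,240),0.0),plane("scene",(590,330),.1))
s=status.get_state();M=R.from_quat(s["tcp_rot"]).as_matrix();print((M.T@(np.array([.487,.169,.26])-s["eef_pos"])*100).round(1))
```

```text
carousel [0.501 0.744 0.   ]
rackL [0.601 0.638 0.   ]
rackR [0.591 0.334 0.   ]
rackback [0.607 0.635 0.   ]
bott [0.174 0.741 0.   ]
bott2 [0.135 0.949 0.   ]
reag [ 0.762  0.103 -0.   ]
beaker [ 0.69  -0.016 -0.   ]
jar [ 0.737 -0.129  0.   ]
base_rest [0.489 0.172 0.   ]
dish [ 0.426 -0.006  0.   ]
[0.52663285 0.7356178  0.3       ]
[0.48476349 0.17487556 0.        ] [ 0.55574796 -0.16007353  0.        ] [0.56058203 0.39746096 0.1       ]
[-37.6 -32.2  -1. ]
```

```bash
python3 -m inch '[[1,[-37.6,-32.2,-2],2.14],[1,[-37.6,-32.2,-2],2.14],[1,[-37.6,-32.2,-2],2.14],[1,[-37.6,-32.2,-2],2.14],[1,[-37.6,-32.2,-2],2.14],[1,[-37.6,-32.2,-2],2.14],[1,[-37.6,-32.2,-2],2.14],[1,[-37.6,-32.2,-2],2.14],[1,[-37.6,-32.2,-2],2.14],[1,[-37.6,-32.2,-2],2.14],[1,[-37.6,-32.2,-2],2.14],[1,[-37.6,-32.2,-2],2.14],[1,[-37.6,-32.2,-2],2.14],[1,[-37.6,-32.2,-2],2.14],[1,[-37.6,-32.2,-2],2.14],[1,[-37.6,-32.2,-2],2.14],[1,[-37.6,-32.2,-2],2.14]]' 40
python3 - <<'E'
from h import *
s=status.get_state();i=cams.read_camera("wrist");cv2.imwrite("pics/w1.png",i)
print(s["time"],s["eef_pos"],s["tcp_rot"],s["qpos"].round(2),s["contact_force"])
np.savez("w1.npz",**s)
E
```

```text
time: 1.85
eef_pos: [0.487, 0.1691, 0.2701]
tcp_rot: [0.958, 0.287, -0.0, -0.0]
contact_force: [-0.9, 0.2, 0.0]
opening: 0.996
1.85 [0.48703752 0.16908417 0.27009706] [ 9.57840688e-01  2.87299801e-01 -2.00390589e-04 -3.65961760e-05] [ 0.14 -0.09  1.94  0.    1.29  1.13] [-0.92912444  0.18326526  0.04859496]
```

View pics/w1.png

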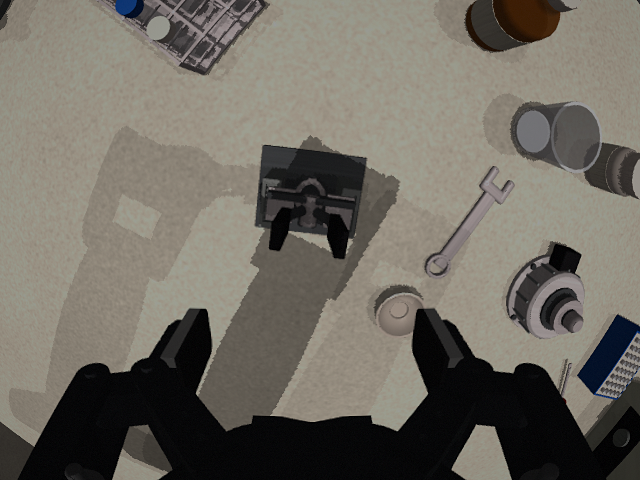

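The rest and pliers are near (312,200), rotated about 0.1 rad against the tool axes. The drive is at (545,295), with the axle tip at (572,321). I'll zoom in on the paddles.

Run:
```python
import cv2
i=cv2.imread("pics/w1.png");cv2.imwrite("pics/w1c.png",cv2.convertScaleAbs(cv2.resize(i[140:265,245:375],(780,600*125*6//(600*6)*1 and 600),interpolation=cv2.INTER_CUBIC) if 0 else cv2.resize(i[165:265,245:375],(780,600),interpolation=cv2.INTER_CUBIC),alpha=2))
```

```text
(no output)
```

View pics/w1c.png

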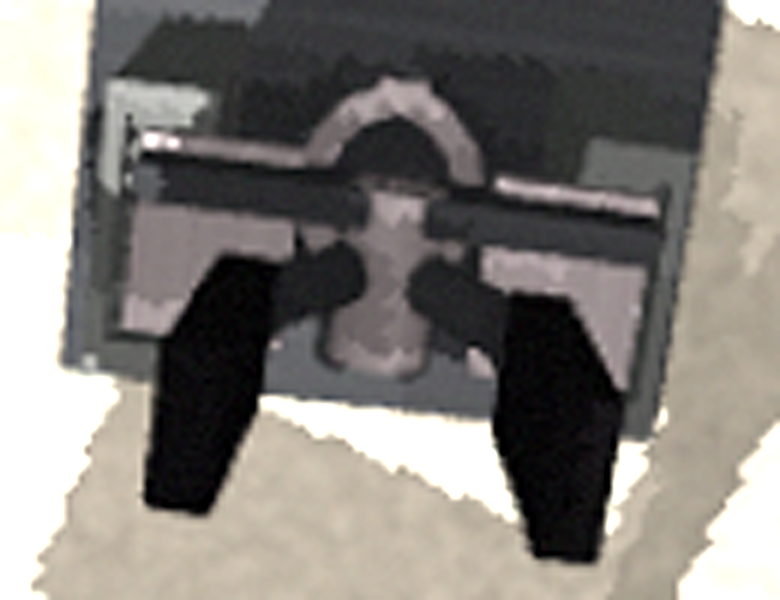

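Run:
```python
from h import *
s=dict(np.load("w1.npz"));f=lambda x,y:(245+x/6,165+y/6)
M=R.from_quat(s["tcp_rot"]).as_matrix()
P=[plane("wrist",f(*p),.164,s) for p in [(165,340),(146,505),(622,395),(597,560)]]
l=(P[0]+P[1])/2;r=(P[2]+P[3])/2
c=(l+r)/2;d=M.T@(r-l);print(l,r,np.linalg.norm(r-l),c,"twist",np.arctan2(-d[0],d[1]))
t=lambda q:(M.T@(q-s["eef_pos"])*100).round(2)
print("tool cm",t(c),[t(p) for p in P])
# plate corners
Q=[plane("wrist",p,.006,s) for p in [(264,147),(366.5,157.5)]];d=M.T@(Q[1]-Q[0]);print(np.linalg.norm(d),np.arctan2(-d[0],d[1]))
m=(Q[0]+Q[1])/2; a=d/np.linalg.norm(d); n=M@np.array([a[1],-a[0],0]);print("plate mid far edge",m,[m-n*.045,m-n*.055])
# ring at z=.024: centre seen approx
print(plane("wrist",f(397,165),.024,s))
K=plane("wrist",(572,321),.094,s);print("axle",K)
```

```text
[0.47948862 0.19508312 0.164     ] [0.50150141 0.15023052 0.164     ] 0.049963175763121266 [0.49049502 0.17265682 0.164     ] twist 0.12656826353618
tool cm [ 0.49 -0.11 10.61] [array([ 1.75, -2.45, 10.61]), array([-0.14, -2.72, 10.61]), array([ 1.13,  2.48, 10.61]), array([-0.78,  2.26, 10.61])]
0.10760825674730792 0.10132466714594937
plate mid far edge [0.52976339 0.19177023 0.006     ] [array([0.4898796 , 0.17093077, 0.00601709]), array([0.48101653, 0.16629978, 0.00602089])]
[0.4940613  0.17349337 0.024     ]
axle [ 0.55460782 -0.14590509  0.094     ]
```

```bash
python3 -m inch '[[1,[0.45,-0.1,2],0.11],[1,[0.45,-0.1,5],0.11],[1,[0.45,-0.1,8],0.11],[1,[0.45,-0.1,10.5],0.11],[1,[0.45,-0.1,12.0],0.11],[1,[0.45,-0.1,13.0],0.11],[1,[0.45,-0.1,13.0],0.11]]' 40; python3 -m inch '[[0.4,[0,0,0],0],[0.2,[0,0,0],0],[0,[0,0,0],0],[-0.2,[0,0,0],0],[-0.4,[0,0,0],0],[-0.6,[0,0,0],0],[-1,[0,0,0],0],[-1,[0,0,0],0],[-1,[0,0,0],0],[-1,[0,0,0],0]]' 40
python3 - <<'E'
from h import *
s=status.get_state();i=cams.read_camera("wrist");cv2.imwrite("pics/w2.png",i)
print(s["time"],s["eef_pos"],s["opening"],s["contact_force"],s["wrist_torque"])
np.savez("w2.npz",**s)
E
```

```text
time: 2.6
eef_pos: [0.4899, 0.1723, 0.1393]
tcp_rot: [0.972, 0.234, -0.001, -0.0]
contact_force: [-0.4, -0.1, 0.7]
opening: 0.998
time: 3.6
eef_pos: [0.4917, 0.1735, 0.1434]
tcp_rot: [0.972, 0.233, 0.002, -0.001]
contact_force: [-3.3, 3.2, 8.7]
opening: 0.445
3.6 [0.49167897 0.17345728 0.14340116] 0.4452586379230279 [-3.30704421  3.18136637  8.69928079] [ 0.46538255  0.50964621 -0.03715298]
```

View pics/w2.png

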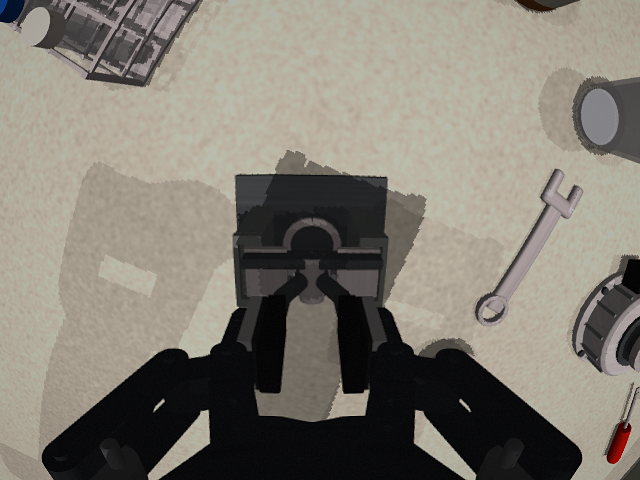

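The handles are gripped and look parallel, with opening 0.445, which fits the 40 mm stop. The ring shows at about (310,235). Now I'll lift.

```bash
python3 -m inch '[[-1,[0,0,-0.5],0],[-1,[0,0,-1.5],0],[-1,[0,0,-3],0],[-1,[0,0,-5],0],[-1,[0,0,-7],0],[-1,[0,0,-9],0],[-1,[0,0,-10],0],[-1,[0,0,-10],0],[-1,[0,0,-10],0],[-1,[0,0,-10],0]]' 50
python3 - <<'E'
from h import *
s=status.get_state();i=cams.read_camera("wrist");cv2.imwrite("pics/w3.png",i)
print(s["time"],s["eef_pos"],s["opening"],s["contact_force"],s["wrist_torque"])
np.savez("w3.npz",**s)
cv2.imwrite("pics/sc3.png",cams.read_camera("scene"));cv2.imwrite("pics/sd3.png",cams.read_camera("side"))
a=cv2.resize(i[180:330,220:420],(800,600),interpolation=cv2.INTER_CUBIC);cv2.imwrite("pics/w3c.png",cv2.convertScaleAbs(a,alpha=1.7))
E
```

```text
time: 4.65
eef_pos: [0.4896, 0.1722, 0.2388]
tcp_rot: [0.972, 0.234, -0.001, -0.0]
contact_force: [0.3, 0.5, -2.3]
opening: 0.436
4.65 [0.48956341 0.17223855 0.23880634] 0.43578469661178093 [ 0.2990777   0.45066129 -2.31606169] [0.01054173 0.01978198 0.0313656 ]
```

View pics/w3c.png

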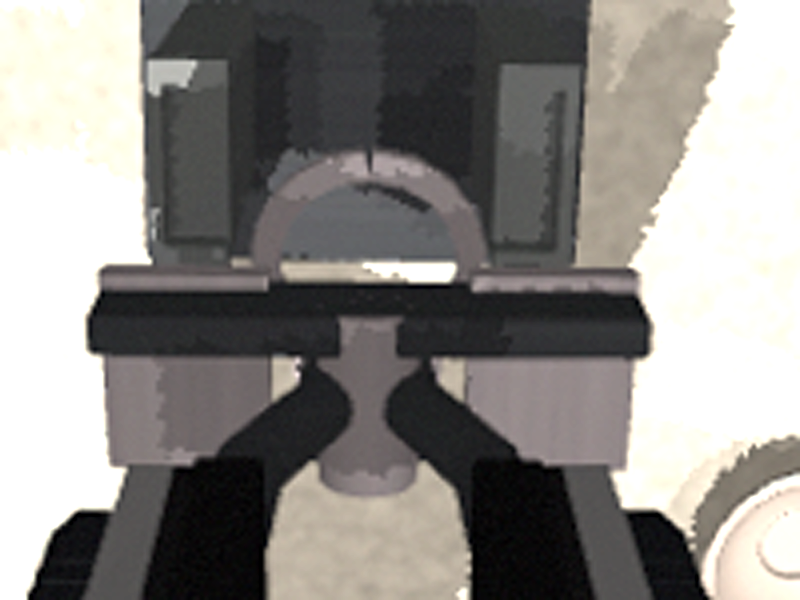

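The pliers are clear of the rest, upright, and the ring is round. Its front outer edge is at crop (370,150), the inner edge at (370,183), and the sides at x=248 and 490. Now I'll work out ring_center in the tool frame.

Run:
```python
from h import *
I=dict(eef_pos=np.zeros(3),tcp_rot=[0,0,0,1])
f=lambda x,y:(220+x/4,180+y/4)
def q(p,z): return (plane("wrist",f(*p),z,I)*1000).round(1)
for z in (.119,.1214,.124):
    print(z,"front",q((370,150),z)-[19.5,0,0],q((370,183),z-.004)-[14.5,0,0],"sides",q((248,255),z),q((490,255),z))
# ring in fixed views vs predicted
s=dict(np.load("w3.npz"));M=R.from_quat(s["tcp_rot"]).as_matrix()
print(M.round(3).tolist())
for n in("scene","side"):
    c=cams.calibration(n);p=s["eef_pos"]+M@[0,0,.1214];T=np.linalg.inv(c["cam_to_world"]);u=np.array(c["camera_matrix"])@(T[:3,:3]@p+T[:3,3]);print(n,u[:2]/u[2])
```

```text
0.119 front [ -2.7   1.3 119. ] [ -2.4   1.3 115. ] sides [ -2.  -19.8 119. ] [ -2.   22.1 119. ]
0.1214 front [ -3.4   1.3 121.4] [ -3.1   1.3 117.4] sides [ -2.9 -20.  121.4] [ -2.9  22.3 121.4]
0.124 front [ -4.1   1.3 124. ] [ -3.8   1.3 120. ] sides [ -3.8 -20.3 124. ] [ -3.8  22.5 124. ]
[[0.891, 0.454, -0.003], [0.454, -0.891, -0.0], [-0.003, -0.001, -1.0]]
scene [477.07610521 243.17456923]
side [225.96636534 192.38966463]
```

```bash
python3 -m inch '[[-1,[-0.3,1,0],0],[-1,[-0.9,3.2,0],0],[-1,[-1.7,6.2,0],0],[-1,[-2.6,9.4,0],0],[-1,[-3.5,12.6,0],0],[-1,[-4.4,15.8,0],0],[-1,[-5.3,19,0],0],[-1,[-6.2,22.2,0],0],[-1,[-7.1,25.4,0],0],[-1,[-7.9,28.4,0],0],[-1,[-8.5,30.8,0],0],[-1,[-8.9,32.1,0],0],[-1,[-9.0,32.6,0],0],[-1,[-9.0,32.6,0],0],[-1,[-9.0,32.6,0],0]]' 50
python3 - <<'E'
from h import *
print(tri(ray("scene",(302.3,209)),ray("side",(325.5,287.3)))[0])
s=status.get_state();i=cams.read_camera("wrist");cv2.imwrite("pics/w4.png",i)
print(s["time"],s["eef_pos"],s["opening"],s["contact_force"],s["wrist_torque"])
np.savez("w4.npz",**s)
a=cams.read_camera("scene");cv2.imwrite("pics/sc4.png",a);b=cams.read_camera("side");cv2.imwrite("pics/sd4.png",b)
f=lambda i,x,y,w,h,k:cv2.resize(i[y:y+h,x:x+w],None,fx=k,fy=k,interpolation=cv2.INTER_CUBIC)
t=np.hstack([f(i,235,190,160,150,4)])
u=np.vstack([f(a,270,170,40*2,75,4)[:, :],f(b,290,240,80,75,4)])[:, :]
u=cv2.resize(u,(320,600));t=t[:, 80:560];cv2.imwrite("pics/m4.png",cv2.convertScaleAbs(np.hstack([t,u]),alpha=1.6))
E
```

```text
time: 6.3
eef_pos: [0.5582, -0.158, 0.2401]
tcp_rot: [0.972, 0.234, -0.0, -0.0]
contact_force: [-0.1, 0.5, -1.6]
opening: 0.438
[ 0.55449118 -0.16147047  0.09315467]
6.3 [ 0.55819213 -0.15795703  0.24014744] 0.4377901818884029 [-0.11083362  0.54624908 -1.5534413 ] [-0.0086376   0.01593467 -0.08163101]
```

View pics/m4.png

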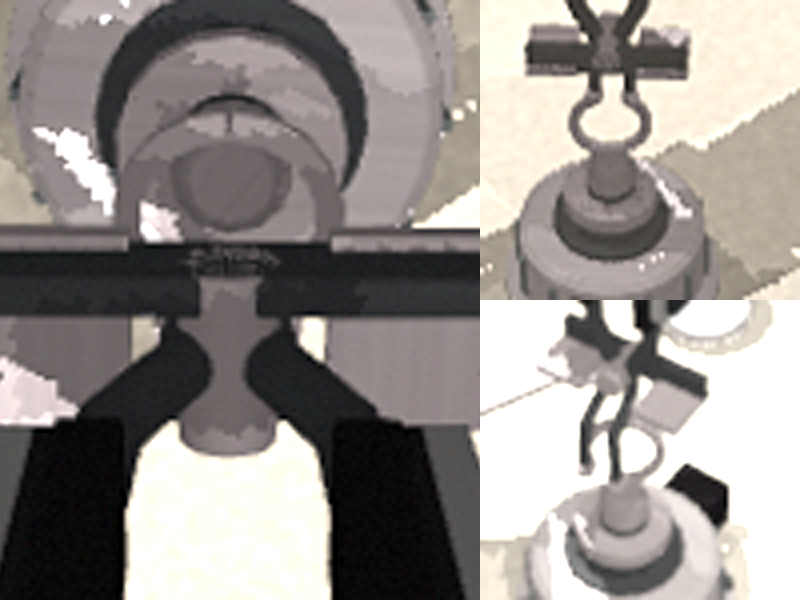

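The wrist tile shows the axle tip through the ring. The disc's lower edge is at tile (233,230), the ring's centre column is 230, and the ring's inner front edge is at y=143. In y the match is within 1 mm. Next I'll work out the x offset numerically.

Run:
```python
from h import *
s=dict(np.load("w4.npz"));I=dict(eef_pos=np.zeros(3),tcp_rot=[0,0,0,1]);M=R.from_quat(s["tcp_rot"]).as_matrix()
f=lambda x,y:(255+x/4,190+y/4)
q=lambda p,z:(plane("wrist",f(*p),z,I)*1000).round(1)
h=s["eef_pos"][2]
print("tip -x edge if 16mm:",q((233,230),h-.094)+[8,0,0]," if 24mm@.089",q((233,230),h-.089)+[12,0,0])
print("axle y from sides:",q((175,180),h-.089),q((292,180),h-.089))
print("fixed-cam axle in tool",(M.T@(np.array([.5545,-.1615,.094])-s["eef_pos"])*1000).round(1))
# seat dark disc 60mm at z~.05.. dark ring bounds at row 170: 96..365
# fixed cams: ring extremes (tile 4x): scene ring bottom etc.
S=lambda x,y:(270+(x-480)/4,170+y/4);D=lambda x,y:(290+(x-480)/4,240+(y-300)/4)
c=tri(ray("scene",S(610,118)),ray("side",D(638,455)));print("ring centre fixed",c)
a=tri(ray("scene",S(612,158)),ray("side",D(627,490)));print("tip fixed now",a)
print("axis->ring fixed in tool mm",(M.T@(c[0]-a[0])*1000).round(1))
```

```text
tip -x edge if 16mm: [ -6.6   1.9 146.1]  if 24mm@.089 [ -4.4   2.  151.1]
axle y from sides: [ -6.1  -9.3 151.1] [ -6.1  13.4 151.1]
fixed-cam axle in tool [ -4.9   1.6 146.1]
ring centre fixed (array([ 0.55784903, -0.16321729,  0.12035405]), [np.float64(0.004909344614057585), np.float64(0.004909344614057626)])
tip fixed now (array([ 0.55568285, -0.16101901,  0.09222143]), [np.float64(0.0023130985445657805), np.float64(0.0023130985445659643)])
axis->ring fixed in tool mm [  0.9   2.9 -28.1]
```

Ring centre in the tool frame is about (-2.9, 1.3) mm. The axle is about (-4.5, 1.9) mm. I'll shift by (-0.17, +0.06) cm, lower to just above the tip and look again.

```bash
python3 -m inch '[[-1,[-0.17,0.06,0.5],0],[-1,[-0.17,0.06,1.2],0],[-1,[-0.17,0.06,1.8],0],[-1,[-0.17,0.06,2.0],0],[-1,[-0.17,0.06,2.0],0],[-1,[-0.17,0.06,2.0],0]]' 50
python3 - <<'E'
from h import *
s=status.get_state();i=cams.read_camera("wrist");cv2.imwrite("pics/w5.png",i)
print(s["time"],s["eef_pos"],s["opening"],s["contact_force"],s["wrist_torque"])
np.savez("w5.npz",**s)
a=cams.read_camera("scene");cv2.imwrite("pics/sc5.png",a);b=cams.read_camera("side");cv2.imwrite("pics/sd5.png",b)
f=lambda i,x,y,w,h,k:cv2.resize(i[y:y+h,x:x+w],None,fx=k,fy=k,interpolation=cv2.INTER_CUBIC)
t=f(i,280,200,60,75,8)
u=np.vstack([f(a,280,180,50,46,6.4)[:300],f(b,300,258,50,47,6.4)[:300]])
u=cv2.resize(u,(320,600));cv2.imwrite("pics/m5.png",cv2.convertScaleAbs(np.hstack([t,u]),alpha=1.6))
E
```

```text
time: 7.05
eef_pos: [0.5572, -0.1603, 0.2203]
tcp_rot: [0.972, 0.234, 0.0, 0.0]
contact_force: [0.3, -0.4, -2.2]
opening: 0.434
7.05 [ 0.55722412 -0.16025712  0.22031044] 0.433926215999168 [ 0.32504904 -0.42403824 -2.19086714] [ 0.01141054 -0.00405643 -0.00053049]
```

View pics/m5.png

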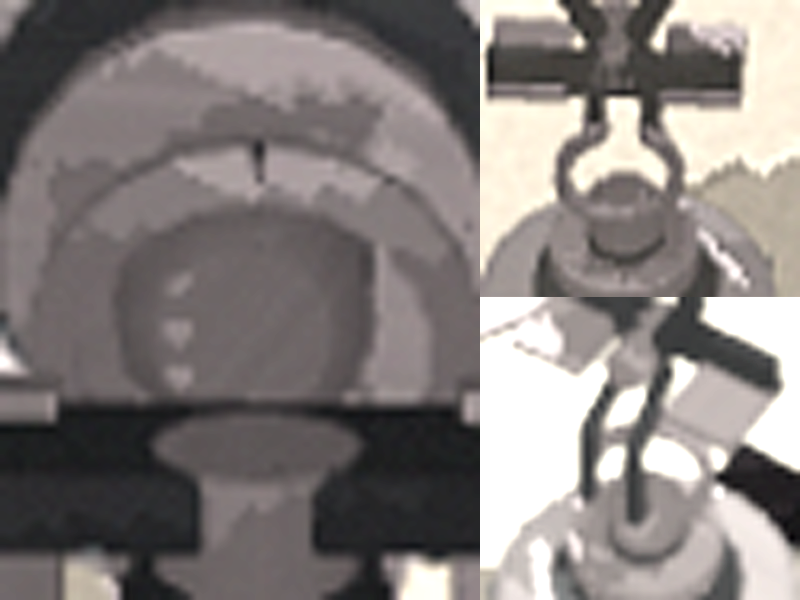

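The ring is just above the tip. In the wrist tile the axle centre is at about x=245 and the ring centre at about 257, so the ring needs about -1 mm in tool y, and the scene tile agrees. To settle x, I'll stretch the contrast on the top face.

Run:
```python
import cv2,numpy as np
i=cv2.imread("pics/w5.png");g=cv2.cvtColor(i,cv2.COLOR_BGR2GRAY)
c=cv2.resize(g[215:255,280:345],None,fx=9,fy=9,interpolation=cv2.INTER_CUBIC).astype(float)
c=np.clip((c-25)*255/75,0,255)
b=cv2.resize(cv2.imread("pics/sd5.png",0)[268:300,298:346],None,fx=7.5,fy=7.5,interpolation=cv2.INTER_CUBIC)
a=cv2.resize(cv2.imread("pics/sc5.png",0)[190:222,280:328],None,fx=7.5,fy=7.5,interpolation=cv2.INTER_CUBIC)
low=cv2.convertScaleAbs(np.hstack([a,b]),alpha=1.5)
o=np.zeros((600,720),np.uint8);o[:360,:585]=c;o[360:600,:720]=low;cv2.imwrite("pics/m5b.png",o)
print(g[218:252,310])
```

```text
[ 76  99  99 101 102 102  89  70  60  59  61  62  63  65  65  64  65  65
  67  66  66  66  66  66  67  66  67  65  64  63  64  60  36  40]
```

View pics/m5b.png

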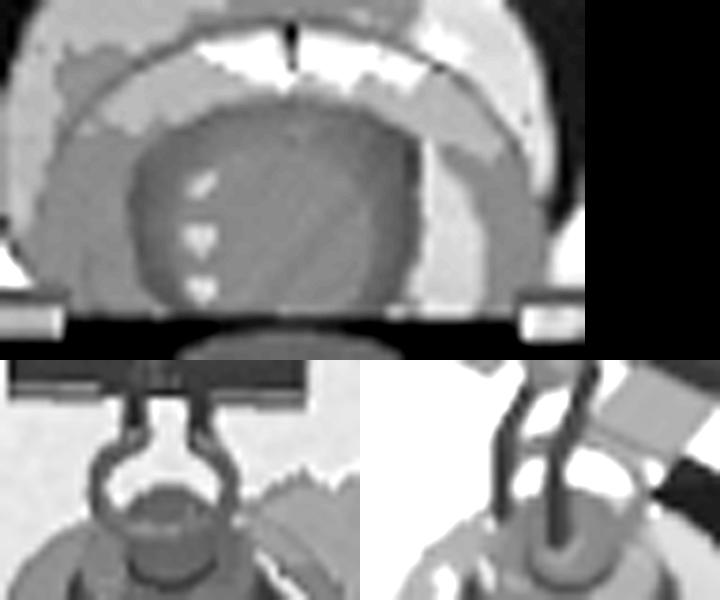

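Run:
```python
from h import *
I=dict(eef_pos=np.zeros(3),tcp_rot=[0,0,0,1]);f=lambda x,y:(280+x/9,215+y/9)
q=lambda p,z:(plane("wrist",f(*p),z,I)*1000).round(1)
for z in(.1263,):
    l,r,t=q((190,215),z),q((370,215),z),q((280,135),z);print("tip: l r",l,r,"front-8",t-[8,0,0])
for z in (.108,.113,.1174):
    print("ring",z,"inner front-14.5",q((291,95),z)-[14.5,0,0],"outer front(bottom)",q((291,22),z+.004)-[19.5,0,0],"outer w",q((35,250),z),q((548,250),z),"inner r",q((487,250),z))
```

```text
tip: l r [ -0.9  -6.8 126.3] [ -0.9   7.4 126.3] front-8 [ -2.3   0.3 126.3]
ring 0.108 inner front-14.5 [-1.00e-01  1.10e+00  1.08e+02] outer front(bottom) [ -0.8   1.1 112. ] outer w [  2.5 -17.6 108. ] [  2.5  20.  108. ] inner r [  2.5  15.5 108. ]
ring 0.113 inner front-14.5 [ -1.6   1.2 113. ] outer front(bottom) [ -2.1   1.2 117. ] outer w [  0.8 -18.  113. ] [  0.8  20.4 113. ] inner r [  0.8  15.9 113. ]
ring 0.1174 inner front-14.5 [ -2.9   1.2 117.4] outer front(bottom) [ -3.3   1.2 121.4] outer w [ -0.8 -18.4 117.4] [ -0.7  20.8 117.4] inner r [ -0.7  16.1 117.4]
```

Ring and axle now agree to about 1 mm: ring (-3.0, 1.2), axle (-2.4, 0.3). I'll correct that and lower the ring past the taper, watching the force.

```bash
python3 -m inch '[[-1,[0.06,-0.1,0],0],[-1,[0.06,-0.1,0.2],0],[-1,[0.06,-0.1,0.4],0],[-1,[0.06,-0.1,0.6],0],[-1,[0.06,-0.1,0.8],0],[-1,[0.06,-0.1,0.9],0],[-1,[0.06,-0.1,0.9],0]]' 50;python3 -m inch '[[-1,[0,0,0.2],0],[-1,[0,0,0.4],0],[-1,[0,0,0.6],0],[-1,[0,0,0.7],0],[-1,[0,0,0.7],0]]' 50; python3 -c "
from h import *
s=status.get_state();print(s['eef_pos'],s['contact_force'],s['wrist_torque'],s['opening'])"
```

```text
time: 7.9
eef_pos: [0.5571, -0.159, 0.211]
tcp_rot: [0.972, 0.234, -0.0, -0.0]
contact_force: [-0.6, 0.8, -2.1]
opening: 0.437
time: 8.4
eef_pos: [0.5571, -0.1589, 0.204]
tcp_rot: [0.972, 0.234, -0.0, -0.0]
contact_force: [-0.1, -0.0, -3.3]
opening: 0.435
[ 0.55708188 -0.158947    0.2040228 ] [-0.14486701 -0.04532842 -3.33674254] [-0.01559326 -0.04151897 -0.01295115] 0.43476050197064303
```

No side force, and the ring is about 10 mm below the tip. I'll continue toward the washer in small steps.

```bash
python3 -m inch '[[-1,[0,0,0.15],0],[-1,[0,0,0.3],0],[-1,[0,0,0.45],0],[-1,[0,0,0.6],0],[-1,[0,0,0.7],0],[-1,[0,0,0.7],0]]' 50;python3 -m inch '[[-1,[0,0,0.1],0],[-1,[0,0,0.2],0],[-1,[0,0,0.2],0],[-1,[0,0,0.2],0]]' 50;python3 -m inch '[[-1,[0,0,0.1],0],[-1,[0,0,0.2],0],[-1,[0,0,0.2],0],[-1,[0,0,0.2],0]]' 50
```

```text
time: 9.0
eef_pos: [0.5571, -0.159, 0.1971]
tcp_rot: [0.972, 0.234, -0.0, -0.0]
contact_force: [-0.5, -0.8, -2.6]
opening: 0.439
time: 9.4
eef_pos: [0.5572, -0.159, 0.1953]
tcp_rot: [0.972, 0.234, -0.0, -0.0]
contact_force: [0.2, -0.1, -2.0]
opening: 0.436
time: 9.8
eef_pos: [0.5575, -0.1591, 0.1943]
tcp_rot: [0.972, 0.234, 0.0, 0.0]
contact_force: [-1.1, 1.3, 3.7]
opening: 0.436
```

Contact: the vertical force went from -2.3 to +3.7 N (about 6 N of push) and the TCP stopped at 0.1943. That puts the ring about 20 mm below the tip. I'll verify with a hold and a look.

```bash
python3 -m inch '[[-1,[0,0,0.05],0],[-1,[0,0,0.05],0],[-1,[0,0,0.05],0],[-1,[0,0,0.05],0],[-1,[0,0,0.05],0]]' 50
python3 - <<'E'
from h import *
F=[];Z=[]
i=cams.read_camera("wrist");cv2.imwrite("pics/w6.png",i)
for k in range(4):
    a=cams.read_camera("scene");b=cams.read_camera("side");s=status.get_state();F.append(s["contact_force"]);Z.append(s["eef_pos"][2])
print(np.round(F,1),Z,s["wrist_torque"],s["tcp_rot"],s["opening"],s["time"])
f=lambda i,x,y,w,h,k:cv2.resize(i[y:y+h,x:x+w],None,fx=k,fy=k,interpolation=cv2.INTER_CUBIC)
t=f(i,280,195,60,75,8);u=np.vstack([f(a,280,185,50,46,6.4)[:290],f(b,300,263,50,47,6.4)[:290]])
u=cv2.resize(u,(320,600));cv2.imwrite("pics/m6.png",cv2.convertScaleAbs(np.hstack([t,u]),alpha=1.8))
E
```

```text
time: 10.3
eef_pos: [0.5575, -0.1592, 0.1943]
tcp_rot: [0.972, 0.234, 0.0, 0.0]
contact_force: [-1.2, 0.8, 6.1]
opening: 0.437
[[-3.   1.   6.4]
 [-2.3  0.5  5.6]
 [-2.9  1.3  6. ]
 [-2.2  0.7  6.5]] [np.float64(0.1942954420644648), np.float64(0.19430771266909078), np.float64(0.19428112692701954), np.float64(0.1942865949219868)] [ 0.32791179  0.53468047 -0.02082713] [9.72297087e-01 2.33748184e-01 3.08121947e-04 2.56881693e-04] 0.43742806618417274 10.75
```

View pics/m6.png

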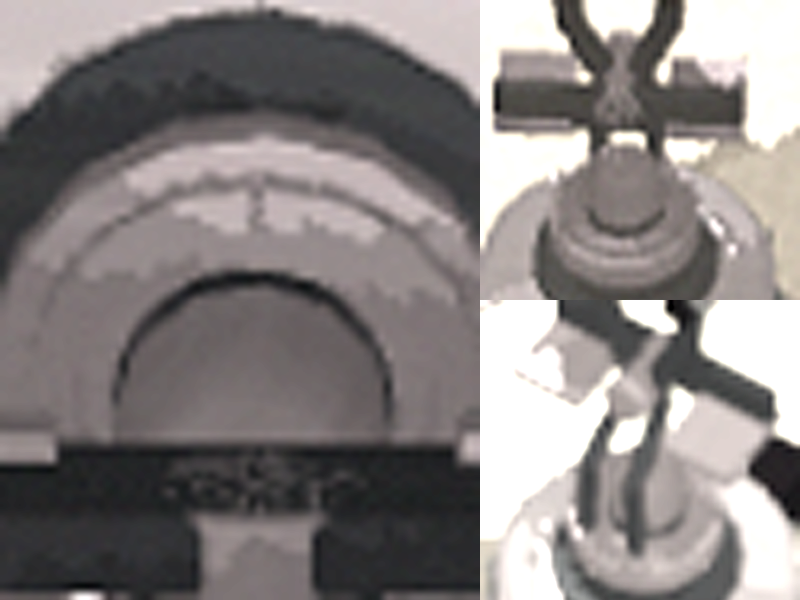

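The ring lies flat and concentric on the washer with the dark groove visible inside it. The push is about 8 N and steady, and the TCP is still. I'll hand in.

```bash
python3 -c "
from plant import ctrl
print(ctrl.sign_off())"
```

```text
the job is handed in; nothing more can be done
None
```

I gripped the pliers by the handles and squeezed them to the stop, then lifted them straight out of the rest. After lining up over the axle with the cameras, I slid the spread ring down until it touched the stop washer. I handed the job in while still holding at 50 N grip, at 10.75 s on the robot's clock; sign-off gives no verdict.

**Last checks:**
- **Push on the washer:** the vertical force rose from about -2.3 N hanging free to a steady +6 N, so the push is about 8 N, inside the 0.8 to 25 N limit. There was also a small sideways force of 2–3 N.
- **Height:** the TCP stood still at z = 0.1943 m, which puts the ring about 20–21 mm below the axle tip. That uses my estimate of the ring's height below the TCP, good to a few mm, against the required 17 mm.
- **Position and spread:** the last wrist picture shows the ring flat and concentric round the axle with the dark groove just inside it. The tool is vertical, and the opening of 0.437 fits the handles on their stop. I had no direct reading of the lever angle.
- **Bystanders:** I kept the path clear of them and felt no unexpected contact, but I did not measure their positions again at the end.

**Disagreements:** early estimates of the axle position from the different cameras differed by up to about 1.5 cm, the worst from a wrist view near the edge of the picture. I settled it with close wrist views just above the tip. There the ring and axle agreed to about 1 mm, and I corrected that before going down.

I viewed 10 pictures, counting crops.

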